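# Unprop and latch the new cabinet door

## Robot

A 6-joint arm with a two-finger parallel gripper is mounted at the origin on the work surface. World frame = base frame: x ahead of the robot, y to its left, z up, the work surface at z = 0. Lengths are in m, angles in degrees, forces in N, time in s.
With the tool pointing down it reaches from about 0.25 to 0.725 m from the base axis. Payload 9.7 kg.
Tool frame: the origin (TCP) lies between the finger pads; the fingertips stand 22 mm ahead of it and the grasp point (between the pads) lies 3 mm ahead of it (nose_length is the distance from the TCP to the fingertips, in m); y points along the fingers, z is the direction in which the jaws open and shut, and the axes are right-handed (so a half turn about y gives the same grasp; the last joint's range is limited). The gripper opens to 85 mm and grips with 20 to 120 N. Pads are 22 mm wide; open, the fingers measure 114 mm over their backs; the gripper's body (76 mm by 85 mm) begins 54 mm behind the grasp point. The pads swing forward as they close: fully open they stand 13 mm farther back than shut.
Start: joints at [-70.932, 4.979, 10.078, 95.1, 0, 90], TCP at [0.18, -0.52, 0.253] pointing down, gripper open.
Joint ranges: [-179.16, 179.16], [-48.56, 103.87], [-65.8, 70.77], [-126.05, 130.52], [-82.76, 87.17], [-180, 180]. Speed limits (degrees/s): [127.2, 127.2, 147.25, 180, 180, 180].

## Interface

Orientations are given as [roll, pitch, yaw] about the fixed x, y, z axes, in that order (R = Rz(yaw) Ry(pitch) Rx(roll)).
In Python, from bench import * gives the robot as it stands.
- The arm moves only by the tool carry_out, never from a script. Its argument "plan" is a list of rows, each a list of 2 entries, a list of its own where there are three numbers: the shift along the tool's x, y, z in mm, then the turn, a rotation vector about the tool's x, y, z in rad. A call has 1 to 8 rows; each row shifts and turns the commanded pose from where the row before left it, along the tool's axes as they then stand; what a row does not reach is not made up. A row lasts 1/8 s, in which the tool goes at most 62.5 mm and 10.7 degrees, less where a joint would pass 70% of its speed; a pose out of reach is approached as far as the arm can. A call is refused whole if a number of a shift passes 62.5 or a number of a turn 0.188, either way. A call with a gripper value outside its range is refused whole. "jaw" is the opening, from 0 (shut) to 1 (fully open), set as the call begins (left out, the last holds). The fingers move at their own pace and stop on an object; "squeeze" is the grip in N (left out, the last holds). Time passes only in rows, so rows that do not move let the fingers close. It gives the time, the measured TCP pose, the force and the opening at its end, in the units of the state.
- get_state(): the state, without advancing time (a new reading comes with each control period).
- read_camera(name): name is "scene" or "top" or "wrist"; returns (picture, depth): 400x640x3 uint8, red, green, blue; 400x640 float32, m along the optical axis (not along the pixel's ray), 0 where there is no reading.
- camera_info(name): a dict with "camera_matrix" (3x3 intrinsics, pixels), "xyz" and "attitude" of the camera in the world. Camera axes: x right, y up, looking along -z (the intrinsics and any distortion apply to the point x, -y, -z); pixel columns grow to the right and rows downward; lengths in m; the calibration is good to about 2 mm. The wrist camera is an equidistant fisheye: a pixel r from the principal point sees the ray r / f radians off the axis. A picture is of the moment at which its call begins: read the wrist's pose just before it. camera_info takes no time and is no camera call; for the wrist camera it gives the pose at the moment of the call.
- job_done(): hands the job in, once; it reports no verdict.
Trained networks look in the newest picture that a camera, given by its name, has taken for a name from the list of things; names that differ only in an ending like _2 or _b are one class to them, and where a whole thing is asked for, a point or a joint stands for the part that bears it (a point fixed in the world has none). Each returns a list of dicts, best first, with "score" (0 to 1); they miss things now and then, are a little off and sometimes report something else, mostly with a low value. They report only what shows in the picture. A call takes as long as a camera call. They do not tell look-alikes from the thing itself.
- find_in(thing, camera): "xyz" ([x, y, z] in m, in the coordinates of the camera as it stood for that picture, good to about 4 mm: the middle of the surface that is visible of it).
- masks_of(thing, camera): "region" (400x640 bool, what is visible of it).
The state is a dict: "clock": time; "joint_pos": joint angles; "joint_vel": joint speeds; "joint_torque": joint torques, N m; "tcp_pos": TCP position; "orientation": TCP orientation; "force": force on the tool from outside, world axes, zero at the start; "moment": the same for the moment, N m; "width": opening from 0.0 (shut) to 1.0 (fully open).
Only numpy, scipy, OpenCV 4.12 (cv2) and the standard library are available. Lean on these libraries where they do the work, as an engineer would, in place of code of your own. Each camera call takes 0.05 s, during which the arm holds its last target. There are 200 camera calls.

## Task

The small cabinet's door has been propped open with a wooden offcut while the finish dried. Take the offcut out of the doorway and set it down in the open plywood tray, then swing the door shut without slamming it and press it gently until its sprung latch rides over the strike and snaps in. Leave everything else on the bench where it is.

Things in the scene. Friction and masses are not known exactly. Their poses are not given: they have to be found in the camera images.
- cabinet: Small plywood cabinet, 240 wide, 160 deep, 140 high, without its top (open from above), fixed to the bench. Walls and floor 12 thick. Origin: at bench level, in the front plane of the carcass, middle of the width; x points from the front into the cabinet, y to the hinge side (left seen from the front), z up. The doorway faces the robot, more or less.
- door_hinge (a point): Point on the upright hinge line at the door's inner face: at cabinet (0, 120, 70) mm. The point's frame turns with the door: y from the free edge towards the hinge, x through the door from its outer to its inner face.
- push_spot (a point): Point on the outer face of the door, 205 mm from the hinge line, about 33 mm from the free edge, 110 mm above the bench, clear for pushing. Same axes as door_hinge. The plywood door is 238 wide, 16 thick, its top 138 above the bench, about 0.35 kg; its inner face passes through the hinge line.
- door_knob (a point): Front of the wooden knob, 26 across, that stands 29 mm out of the door's outer face, 120 mm from the hinge line and 55 mm above the bench.
- door (a joint): Door angle in rad: 0 = inner face flush on the carcass front, growing as it opens towards the robot; the shut door rests on the keep, at 0.01 to 0.08. The hinge is almost free (under 1 N at push_spot) and the door stays where it is left. Pushing on door or cabinet with more than 20 N damages them.
- strike_region (a point): Point on the cabinet (it does not follow the keep): carcass front plane, 101.5 mm right of the middle, 115 mm up. Here sits the steel keep with the strike, an upright lip 5 mm thick. The slotted keep was set by hand anywhere over a 14 mm range, the lip from 5.5 mm behind this point to 8.5 mm in front of it, and is screwed tight. So where the latch snaps (0.005 to 0.075 rad) must be felt.
- bolt (a joint): How far the brass latch bolt is pressed back into its case on the door's inside at the free edge, in m: 0 = fully out, at most 0.010. Light spring (1 to 3 N). Slanting bevel towards the cabinet, flat back towards the door. It meets the strike some 0.09 rad before the snap and is pressed in by 6.5 mm, taking 3 to 7 N at push_spot. Bolt out again with the door under 0.085 rad: latched.
- strip_front (a point): Front of a springy rubber draught strip, carried by the keep at the right front edge (this point is measured only on the carcass: where the strip's front would be, 6 mm proud, with the keep fully in). The door meets it some 3 to 5 mm before the snap; from there the push at push_spot rises to 8 to 13 N at the snap. 1 to 2 mm further the strip goes hard. Let go sooner and it pushes the door back.
- offcut: Upright block of pale wood, 50 (x) x 32 (y) x 110 (z) mm, about 0.12 kg, standing on the cabinet floor (12 mm above the bench) in the doorway and sticking out of it by some 15 mm. Origin: centre of its underside.
- offcut_center (a point): Centre of the offcut, 55 mm above its origin.
- tray: Open plywood tray on the bench, 170 (x) x 150 (y) x 40 (z) mm outside, walls 7 and floor about 7 thick, fixed. Origin: centre of its underside. It stands on one side of the bench and a pair of wooden slats on the other; which is which varies.
- slats: Two pale wooden slats with round ends, stacked, 195 x 45 x 36 mm, fixed. Origin: centre of the underside. Bystander.
- hinge_box: Small cardboard box, 45 x 70 x 35 mm, on the cabinet floor at the back. Origin: centre of its underside. Bystander.
- jar: Clear screw-top jar, 68 across, 120 high. Origin: centre of its underside. Bystander.
- tin: Metal tin, 90 across, 110 high. Origin: centre of its underside. Bystander.
- screwdriver: Screwdriver lying on the bench near the robot. Bystander.
- hammer: Hammer lying on the bench. Bystander.
- sanding_block: Cork sanding block, 110 x 65 x 30 mm. Origin: centre of its underside. Bystander.
There are look-alikes about, which are no part of the job. What is shaped like the offcut but green is not meant.

How it is judged (in metres and radians):
On the way, in this order (a step that is already met when the one before it is completed fails the run):
1. the offcut is set down in the tray and released, the door still open (x of offcut_center in the frame of tray between -0.078 and 0.078 m and y of offcut_center in the frame of tray between -0.068 and 0.068 m and z of offcut_center in the frame of tray below 0.072 m and contact force between offcut and the fingers below 0.3 N and linear speed of offcut below 0.02 m/s and value of joint door above 0.25 rad), for 0.2 s.
2. the door is pushed onto its catch: the strike presses the bolt in (value of joint door below 0.12 rad and value of joint bolt above 0.003 m).
At the end, for the whole second after the job is handed in: The door is shut (door angle under 0.085 rad), still, and its bolt is out again behind the strike (pressed in by less than 2 mm); the offcut is at rest and released in the tray, its centre within 78 mm (x) and 68 mm (y) of the tray's middle and less than 72 mm above the tray's underside (value of joint door below 0.085 rad and value of joint bolt below 0.002 m and x of offcut_center in the frame of tray between -0.078 and 0.078 m and y of offcut_center in the frame of tray between -0.068 and 0.068 m and z of offcut_center in the frame of tray below 0.072 m and contact force between offcut and the fingers below 0.3 N and linear speed of offcut below 0.02 m/s and velocity of joint door between -0.1 and 0.1 rad/s); the robot touches nothing.
It fails at once if the door or cabinet is pushed by the robot with more than 20 N (contact force between cabinet and the fingers above 20 N or contact force between cabinet and the arm above 20 N).
It fails at once if the door is slammed (swung towards the catch faster than 2 rad/s) (value of joint door above 0.1 rad and velocity of joint door below -2 rad/s).
It fails at once if a bystander is moved by more than 25 mm (distance of any of hinge_box, jar, tin, screwdriver, hammer, sanding_block from where it was at the start of the episode above 0.025 m).
It also fails if it takes over 64 s, if anything falls off the work surface, if the arm or the gripper's body presses on something with over 40 N, if the wrist force passes 120 N, or if a joint passes its speed limit or range.

## Working session

There is one attempt and no reset: what is moved stays moved. The work goes in short steps, Python scripts to look and compute and a tool call to move; the robot and the scene stay as the last step left them, time stands still between calls to the robot, and variables do not carry over. Pictures are saved under pics/ and viewed, about 8 in all and at most 12, crops included, and the job is handed in when it is done.

Besides the shell and the picture viewer there is one more tool, called as name(argument=value, ...), one argument or row to a line, values as JSON. carry_out: Moves the arm, as the interface text tells. Its arguments: {"type":"object","properties":{"plan":{"type":"array"},"jaw":{"type":"number"},"squeeze":{"type":"number"}},"required":["plan"]}

```bash
mkdir -p pics
cat > h.py <<'E'
from bench import *
import numpy as np, cv2
from scipy.spatial.transform import Rotation as R
def camR(i):
    a=np.array(i["attitude"]); return a if a.shape==(3,3) else R.from_euler('xyz',a,degrees=True).as_matrix()
def towld(p,i): return camR(i)@np.array(p)+np.array(i["xyz"])
def cloud(d,i):
    K=np.array(i["camera_matrix"]); v,u=np.mgrid[0:400,0:640]
    P=np.stack([(u-K[0,2])/K[0,0]*d,-(v-K[1,2])/K[1,1]*d,-d],-1)
    return P@camR(i).T+np.array(i["xyz"])
E
python3 - <<'E'
from h import *
s=get_state();print(s)
for c in ["scene","top"]:
    i=camera_info(c);print(c,i)
    p,d=read_camera(c);cv2.imwrite(f"pics/{c}0.png",p[:,:,::-1]);np.save(c,d);np.save(c+"p",p)
    for t in ["offcut","tray","cabinet","door_knob","slats","hinge_box","jar","tin","screwdriver","hammer","sanding_block","push_spot","strike_region","door_hinge","strip_front"]:
        try: print(c,t,[(round(r["score"],2),np.round(towld(r["xyz"],i),3)) for r in find_in(t,c)][:3])
        except Exception as e: print(t,e)
E
```

```text
{'clock': 0.0, 'joint_pos': array([-7.09321903e+01,  5.01335686e+00,  1.00359000e+01,  9.51009921e+01,
       -5.72588078e-05,  9.00002677e+01]), 'joint_vel': array([-0.02446184, -0.09928539, -0.02437319, -0.02865624, -0.00648275,
       -0.05247406]), 'joint_torque': array([ 2.05662240e-03, -5.20398045e+01,  4.64799392e+01,  1.65025686e-02,
        1.79854292e-04,  2.18168464e-05]), 'tcp_pos': array([ 0.17961273, -0.51963543,  0.25257436]), 'orientation': array([-9.00784490e+01, -5.76252871e-05, -1.60932458e+02]), 'force': array([ 0.09079718, -0.23748624,  0.09174371]), 'moment': array([-0.00926641, -0.02784746,  0.00654046]), 'width': 0.9996166606834913}
scene {'camera_matrix': array([[449.85501921,   0.        , 316.93845779],
       [  0.        , 449.85501921, 195.69815075],
       [  0.        ,   0.        ,   1.        ]]), 'xyz': array([ 0.95016158, -0.75146389,  1.51840434]), 'attitude': array([31.42368216,  0.60753643, 27.35245863])}
scene offcut [(0.87, array([ 0.608, -0.032,  0.094])), (0.48, array([ 0.592, -0.231,  0.112])), (0.34, array([0.406, 0.295, 0.037]))]
scene t
[... 1655 characters left out ...]
033])), (0.27, array([ 0.36 , -0.016,  0.022]))]
top hinge_box [(0.78, array([ 0.71 , -0.037,  0.045])), (0.45, array([0.626, 0.394, 0.112]))]
top jar [(0.87, array([ 0.648, -0.37 ,  0.116]))]
top tin [(0.94, array([0.624, 0.397, 0.11 ]))]
top screwdriver [(0.71, array([0.674, 0.011, 0.029])), (0.57, array([ 0.361, -0.018,  0.023]))]
top hammer [(0.7, array([0.612, 0.566, 0.026]))]
top sanding_block [(0.73, array([ 0.532, -0.519,  0.034]))]
top push_spot [(0.95, array([0.487, 0.043, 0.14 ])), (0.2, array([0.407, 0.302, 0.035]))]
top strike_region [(0.98, array([0.672, 0.014, 0.028]))]
top door_hinge [(0.61, array([0.486, 0.046, 0.138]))]
top strip_front [(0.88, array([0.677, 0.011, 0.03 ]))]
```

View pics/top0.png

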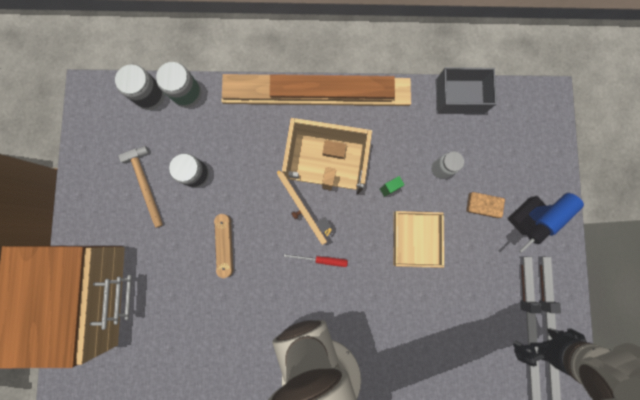

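View pics/scene0.png

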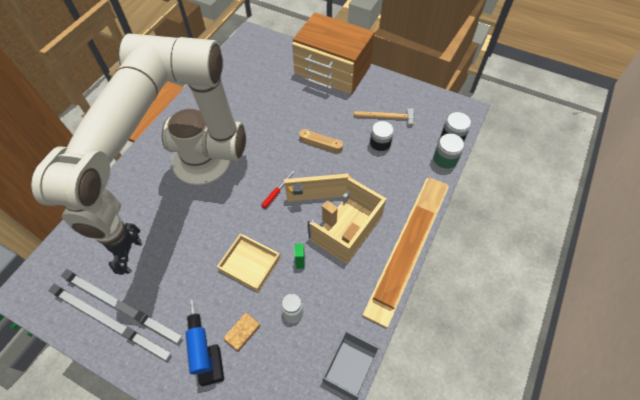

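Run:
```python
from h import *
for c in ["top","scene"]:
    i=camera_info(c);d=np.load(c+".npy");p=np.load(c+"p.npy");P=cloud(d,i)
    ok=d>0
    def rect(name,xr,yr,zr):
        m=ok&(P[...,0]>xr[0])&(P[...,0]<xr[1])&(P[...,1]>yr[0])&(P[...,1]<yr[1])&(P[...,2]>zr[0])&(P[...,2]<zr[1])
        q=P[m]
        if len(q)<8: print(c,name,len(q));return
        r=cv2.minAreaRect((q[:,:2]*1000).astype(np.float32))
        print(c,name,len(q),"z",np.round(np.median(q[:,2]),4),"ctr",np.round(r[0],1),"size",np.round(r[1],1),"ang",round(r[2],1),"corners",np.round(cv2.boxPoints(r)).tolist(),np.median(p[m],0))
    rect("offcut",(.55,.66),(-.07,.03),(.115,.13))
    rect("green",(.53,.66),(-.28,-.15),(.095,.13))
    rect("doortop",(.35,.62),(0.02,.18),(.13,.15))
    rect("cabtop",(.55,.85),(-.17,.17),(.132,.15))
    rect("traytop",(.3,.56),(-.42,-.2),(.034,.046))
    rect("bench",(.2,.3),(.0,.2),(-.02,.02))
```

```text
top offcut 187 z 0.1218 ctr [607.  -16.7] size [31.3 50.6] ang 76.4 corners [[579.0, -26.0], [628.0, -38.0], [635.0, -7.0], [586.0, 4.0]] [201. 161. 115.]
top green 189 z 0.1101 ctr [ 586.3 -211.1] size [31.6 49. ] ang 27.5 corners [[561.0, -197.0], [584.0, -240.0], [612.0, -225.0], [589.0, -182.0]] [ 76. 156.  89.]
top doortop 389 z 0.1376 ctr [531.   67.4] size [202.7  25.4] ang 32.5 corners [[439.0, 24.0], [452.0, 2.0], [623.0, 111.0], [610.0, 133.0]] [217. 183. 134.]
top cabtop 976 z 0.1393 ctr [649.3  -1.2] size [249.9 223.1] ang 81.6 corners [[521.0, -108.0], [741.0, -141.0], [778.0, 106.0], [557.0, 139.0]] [214. 181. 135.]
top traytop 490 z 0.0388 ctr [ 426.7 -299.8] size [150.9 169.9] ang 87.9 corners [[339.0, -372.0], [509.0, -378.0], [514.0, -227.0], [345.0, -221.0]] [197. 171. 129.]
top bench 2104 z -0.0007 ctr [249.9 101. ] size [ 99.6 197.4] ang 0.2 corners [[200.0, 200.0], [200.0, 2.0], [300.0, 2.0], [299.0, 200.0]] [129. 127. 132.]
scene offcut 117 z 0.122 ctr [604.3 -21.9] size [33.7 47.4] ang 76.1 corners [[577.0, -33.0], [623.0, -44.0], [631.0, -11.0], [585.0, 0.0]] [221. 180. 122.]
scene green 153 z 0.1093 ctr [ 584.7 -215.1] size [31.3 52.6] ang 28.1 corners [[558.0, -199.0], [583.0, -246.0], [611.0, -231.0], [586.0, -185.0]] [ 58. 190.  93.]
scene doortop 247 z 0.1377 ctr [526.9  67. ] size [206.4  26.6] ang 30.0 corners [[431.0, 27.0], [444.0, 4.0], [623.0, 107.0], [610.0, 130.0]] [234. 212. 149.]
scene cabtop 660 z 0.1396 ctr [647.4  -6.9] size [249.9 221.7] ang 81.6 corners [[519.0, -114.0], [739.0, -147.0], [775.0, 100.0], [556.0, 133.0]] [236. 215. 151.]
scene traytop 349 z 0.0398 ctr [ 423.6 -304.1] size [152.1 172.1] ang 89.0 corners [[336.0, -379.0], [508.0, -382.0], [511.0, -230.0], [339.0, -226.0]] [227. 203. 149.]
scene bench 950 z 0.0005 ctr [250.   99.7] size [199.3  99.8] ang 89.9 corners [[200.0, 0.0], [300.0, 0.0], [300.0, 199.0], [200.0, 199.0]] [153. 154. 162.]
```

Top view: cabinet is centred near (328,155). The pale offcut is in the doorway at (329,178), the green look-alike at (393,185) and the tray at (420,240). The door runs from its hinge near (282,172) to its free edge near (325,240). The scene view agrees, so I'll move to above the offcut.

```bash
cat >> h.py <<'E'
def plan(xyz,yaw,n,p0=None,y0=None):
    """rows in tool axes for a tool-down move in n equal rows"""
    s=get_state()
    p=np.array(s["tcp_pos"] if p0 is None else p0); R0=R.from_euler('xyz',s["orientation"],degrees=True) if y0 is None else R.from_euler('xyz',[-90,0,y0],degrees=True)
    R1=R.from_euler('xyz',[-90,0,yaw],degrees=True)
    dr=(R1*R0.inv()).as_rotvec()
    st=(np.array(xyz)-p)/n; Rc=R0
    for k in range(n):
        v=Rc.inv().apply(st)*1000; w=Rc.inv().apply(dr/n); print([np.round(v,0).tolist(),np.round(w,3).tolist()],end=", ")
        Rc=R.from_rotvec(dr/n)*Rc
    print()
E
python3 -c "
from h import *
plan([.606,-.019,.25],-194,16)"
```

```text
[[-35.0, 0.0, -21.0], [0.0, 0.036, 0.0]], [[-35.0, 0.0, -22.0], [0.0, 0.036, 0.0]], [[-34.0, 0.0, -23.0], [0.0, 0.036, 0.0]], [[-33.0, 0.0, -25.0], [0.0, 0.036, 0.0]], [[-32.0, 0.0, -26.0], [0.0, 0.036, 0.0]], [[-31.0, 0.0, -27.0], [0.0, 0.036, 0.0]], [[-30.0, 0.0, -28.0], [0.0, 0.036, 0.0]], [[-29.0, 0.0, -29.0], [0.0, 0.036, 0.0]], [[-28.0, 0.0, -30.0], [0.0, 0.036, 0.0]], [[-27.0, 0.0, -31.0], [0.0, 0.036, 0.0]], [[-26.0, 0.0, -32.0], [0.0, 0.036, 0.0]], [[-25.0, 0.0, -33.0], [0.0, 0.036, 0.0]], [[-23.0, 0.0, -34.0], [0.0, 0.036, 0.0]], [[-22.0, 0.0, -35.0], [0.0, 0.036, 0.0]], [[-21.0, 0.0, -35.0], [0.0, 0.036, 0.0]], [[-20.0, 0.0, -36.0], [0.0, 0.036, 0.0]],
```

carry_out(
  plan=[
    [[-35, 0, -21], [0, 0, 0]],
    [[-35, 0, -21], [0, 0, 0]],
    [[-35, 0, -21], [0, 0, 0]],
    [[-35, 0, -21], [0, 0, 0]],
    [[-35, 0, -21], [0, 0.036, 0]],
    [[-35, 0, -22], [0, 0.036, 0]],
  ],
)

```text
clock: 2.35
tcp_pos: [0.3385, -0.3311, 0.2534]
orientation: [-90.0, 0.0, -165.1]
force: [0.6, -1.5, 0.2]
width: 1.001
```

```bash
python3 -c "
from h import *
s=get_state();print(s['joint_pos'],s['orientation'],s['tcp_pos'],s['clock'])
plan([.606,-.019,.25],-194,12)
plan([.606,-.019,.25],-14,14)"
```

```text
[-4.43632845e+01 -5.48553813e+00 -3.32849038e-01  9.51273331e+01
 -1.14661805e-04  1.20768789e+02] [-8.99781545e+01  1.28729683e-02 -1.65132071e+02] [ 0.33850203 -0.33106175  0.25342379] 2.35
[[-28.0, 0.0, -19.0], [-0.0, 0.042, -0.0]], [[-27.0, 0.0, -21.0], [-0.0, 0.042, -0.0]], [[-26.0, 0.0, -22.0], [-0.0, 0.042, -0.0]], [[-26.0, 0.0, -23.0], [-0.0, 0.042, -0.0]], [[-25.0, 0.0, -24.0], [-0.0, 0.042, -0.0]], [[-24.0, 0.0, -25.0], [-0.0, 0.042, -0.0]], [[-22.0, 0.0, -26.0], [-0.0, 0.042, -0.0]], [[-21.0, 0.0, -27.0], [-0.0, 0.042, -0.0]], [[-20.0, 0.0, -28.0], [-0.0, 0.042, -0.0]], [[-19.0, 0.0, -28.0], [-0.0, 0.042, -0.0]], [[-18.0, 0.0, -29.0], [-0.0, 0.042, -0.0]], [[-17.0, 0.0, -30.0], [-0.0, 0.042, -0.0]], 
[[-24.0, 0.0, -17.0], [-0.0, -0.188, 0.0]], [[-27.0, 0.0, -12.0], [-0.0, -0.188, 0.0]], [[-29.0, 0.0, -7.0], [-0.0, -0.188, 0.0]], [[-29.0, 0.0, -1.0], [-0.0, -0.188, 0.0]], [[-29.0, 0.0, 4.0], [-0.0, -0.188, 0.0]], [[-28.0, 0.0, 10.0], [-0.0, -0.188, 0.0]], [[-25.0, 0.0, 15.0], [-0.0, -0.188, 0.0]], [[-22.0, 0.0, 19.0], [-0.0, -0.188, 0.0]], [[-18.0, 0.0, 23.0], [-0.0, -0.188, 0.0]], [[-13.0, 0.0, 26.0], [-0.0, -0.188, 0.0]], [[-8.0, 0.0, 28.0], [-0.0, -0.188, 0.0]], [[-3.0, 0.0, 29.0], [-0.0, -0.188, 0.0]], [[3.0, 0.0, 29.0], [-0.0, -0.188, 0.0]], [[8.0, 0.0, 28.0], [-0.0, -0.188, 0.0]],
```

carry_out(
  plan=[
    [[-24, 0, -17], [0, -0.186, 0]],
    [[-27, 0, -12], [0, -0.186, 0]],
    [[-29, 0, -7], [0, -0.186, 0]],
    [[-29, 0, -1], [0, -0.186, 0]],
    [[-29, 0, 4], [0, -0.186, 0]],
    [[-28, 0, 10], [0, -0.186, 0]],
    [[-25, 0, 15], [0, -0.186, 0]],
    [[-22, 0, 19], [0, -0.186, 0]],
  ],
)

```text
clock: 3.35
tcp_pos: [0.492, -0.1535, 0.2533]
orientation: [-90.0, -0.0, -79.4]
force: [-0.1, -0.6, -0.4]
width: 1.001
```

carry_out(
  plan=[
    [[-18, 0, 23], [0, -0.186, 0]],
    [[-13, 0, 26], [0, -0.186, 0]],
    [[-8, 0, 28], [0, -0.186, 0]],
    [[-3, 0, 29], [0, -0.186, 0]],
    [[3, 0, 29], [0, -0.186, 0]],
    [[8, 0, 28], [0, -0.186, 0]],
    [[0, 0, 0], [0, 0, 0]],
  ],
)

```text
clock: 4.22
tcp_pos: [0.61, -0.0239, 0.2525]
orientation: [-90.0, 0.1, -15.7]
force: [-0.3, 0.0, -0.2]
width: 1.0
```

```bash
python3 -c "
from h import *
i=camera_info('wrist');print(i);p,d=read_camera('wrist');cv2.imwrite('pics/w1.png',p[:,:,::-1])
print([(round(r['score'],2),np.round(towld(r['xyz'],i),3)) for r in find_in('offcut','wrist')])
plan([.606,-.019,.105],-14,4)"
```

```text
{'camera_matrix': array([[309.70691629,   0.        , 316.06511863],
       [  0.        , 309.70691629, 197.94751605],
       [  0.        ,   0.        ,   1.        ]]), 'xyz': array([ 0.54101556, -0.00550299,  0.37287183]), 'attitude': array([-1.62839705e+01, -5.77119527e-03,  7.42793991e+01])}
[(0.87, array([ 0.579, -0.196,  0.094])), (0.71, array([ 0.598, -0.015,  0.122])), (0.42, array([0.531, 0.531, 0.018]))]
[[-1.0, 37.0, 1.0], [0.0, -0.009, -0.0]], [[-1.0, 37.0, 1.0], [0.0, -0.009, -0.0]], [[-1.0, 37.0, 1.0], [0.0, -0.009, -0.0]], [[-1.0, 37.0, 1.0], [0.0, -0.009, -0.0]],
```

View pics/w1.png

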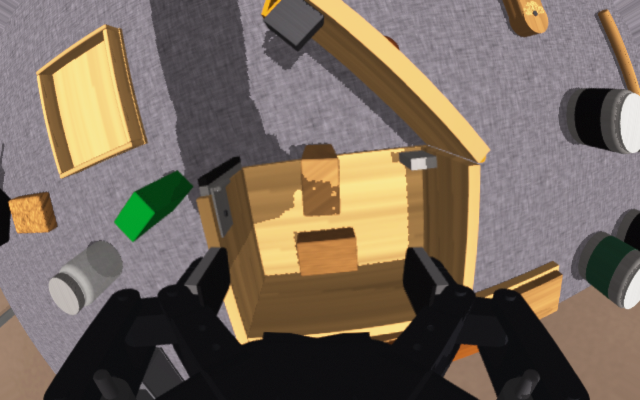

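Wrist view: the offcut's top is at (320,180), midway between the fingers, with the hinge box behind it at (327,250). The keep is at (222,190). I'll go down and grip.

carry_out(
  plan=[
    [[-1, 37, 1], [0, -0.008, 0]],
    [[-1, 37, 1], [0, -0.008, 0]],
    [[-1, 37, 1], [0, -0.008, 0]],
    [[-1, 37, 2], [0, -0.008, 0]],
    [[0, 0, 0], [0, 0, 0]],
  ],
)

```text
clock: 4.95
tcp_pos: [0.6046, -0.02, 0.1029]
orientation: [-90.1, 0.3, -14.2]
force: [0.7, -0.3, 0.2]
width: 1.001
```

carry_out(
  plan=[
    [[0, 0, 0], [0, 0, 0]],
    [[0, 0, 0], [0, 0, 0]],
    [[0, 0, 0], [0, 0, 0]],
    [[0, 0, 0], [0, 0, 0]],
    [[0, 0, 0], [0, 0, 0]],
    [[0, 0, 0], [0, 0, 0]],
  ],
  jaw=0,
  squeeze=35,
)

```text
clock: 5.7
tcp_pos: [0.6074, -0.0193, 0.1067]
orientation: [-90.0, -0.1, -14.0]
force: [-0.4, -0.5, 6.6]
width: 0.37
```

carry_out(
  plan=[
    [[0, -20, 0], [0, 0, 0]],
    [[0, -40, 0], [0, 0, 0]],
    [[0, -40, 0], [0, 0, 0]],
    [[0, -40, 0], [0, 0, 0]],
    [[0, -15, 0], [0, 0, 0]],
    [[0, 0, 0], [0, 0, 0]],
  ],
)

```text
clock: 6.45
tcp_pos: [0.6071, -0.0193, 0.2604]
orientation: [-90.0, -0.1, -14.0]
force: [0.1, 0.2, -1.1]
width: 0.37
```

```bash
python3 -c "
from h import *
i=camera_info('wrist');p,d=read_camera('wrist');cv2.imwrite('pics/w2.png',p[:,:,::-1]);print(get_state()['tcp_pos'])
plan([.430,-.302,.260],-14,8)"
```

```text
[ 0.60674504 -0.01927024  0.25904328]
[[-13.0, -0.0, -40.0], [0.0, -0.0, -0.0]], [[-13.0, -0.0, -40.0], [0.0, -0.0, -0.0]], [[-13.0, -0.0, -40.0], [0.0, -0.0, -0.0]], [[-13.0, -0.0, -40.0], [0.0, -0.0, -0.0]], [[-13.0, -0.0, -40.0], [0.0, -0.0, -0.0]], [[-13.0, -0.0, -40.0], [0.0, -0.0, -0.0]], [[-13.0, -0.0, -40.0], [0.0, -0.0, -0.0]], [[-13.0, -0.0, -40.0], [0.0, -0.0, -0.0]],
```

View pics/w2.png

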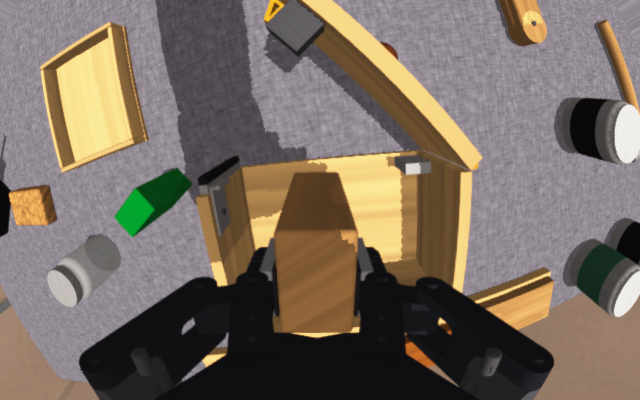

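The offcut is held upright at (315,250). I'll carry it to the tray.

carry_out(
  plan=[
    [[-13, 0, -40], [0, 0, 0]],
    [[-13, 0, -40], [0, 0, 0]],
    [[-13, 0, -40], [0, 0, 0]],
    [[-13, 0, -40], [0, 0, 0]],
    [[-13, 0, -40], [0, 0, 0]],
    [[-13, 0, -40], [0, 0, 0]],
    [[-13, 0, -40], [0, 0, 0]],
    [[-13, 0, -40], [0, 0, 0]],
  ],
)

```text
clock: 7.5
tcp_pos: [0.427, -0.3053, 0.258]
orientation: [-89.9, 0.2, -14.0]
force: [-0.2, -0.0, -0.6]
width: 0.367
```

carry_out(
  plan=[
    [[0, 40, 0], [0, 0, 0]],
    [[0, 40, 0], [0, 0, 0]],
    [[0, 40, 0], [0, 0, 0]],
    [[0, 20, 0], [0, 0, 0]],
    [[0, 10, 0], [0, 0, 0]],
    [[0, 5, 0], [0, 0, 0]],
    [[0, 0, 0], [0, 0, 0]],
  ],
)

```text
clock: 8.38
tcp_pos: [0.4283, -0.3046, 0.1054]
orientation: [-90.0, -0.0, -14.0]
force: [0.5, -0.0, -1.2]
width: 0.372
```

carry_out(
  plan=[
    [[0, 2, 0], [0, 0, 0]],
    [[0, 1.5, 0], [0, 0, 0]],
    [[0, 0, 0], [0, 0, 0]],
  ],
)

```text
clock: 8.75
tcp_pos: [0.4283, -0.3045, 0.1019]
orientation: [-90.0, -0.0, -14.0]
force: [0.4, -1.0, -1.6]
width: 0.368
```

carry_out(
  plan=[
    [[0, 1.5, 0], [0, 0, 0]],
    [[0, 0, 0], [0, 0, 0]],
  ],
)

```text
clock: 9.0
tcp_pos: [0.4285, -0.3047, 0.1017]
orientation: [-90.0, -0.1, -14.0]
force: [-2.1, 1.6, 8.6]
width: 0.369
```

Contact is felt at 8.6 N upward, so I'll release and lift.

carry_out(
  plan=[
    [[0, 0, 0], [0, 0, 0]],
    [[0, 0, 0], [0, 0, 0]],
    [[0, 0, 0], [0, 0, 0]],
    [[0, 0, 0], [0, 0, 0]],
    [[0, 0, 0], [0, 0, 0]],
    [[0, 0, 0], [0, 0, 0]],
  ],
  jaw=1,
)

```text
clock: 9.75
tcp_pos: [0.4282, -0.3045, 0.1003]
orientation: [-90.0, 0.0, -14.0]
force: [-0.3, 0.6, 0.6]
width: 1.002
```

carry_out(
  plan=[
    [[0, -15, 0], [0, 0, 0]],
    [[0, -40, 0], [0, 0, 0]],
    [[0, -50, 0], [0, 0, 0]],
    [[0, -50, 0], [0, 0, 0]],
    [[0, 0, 0], [0, 0, 0]],
  ],
)

```text
clock: 10.38
tcp_pos: [0.4292, -0.3052, 0.2607]
orientation: [-90.2, -0.4, -14.0]
force: [0.5, 0.1, -0.5]
width: 0.995
```

Run:
```python
from h import *
from scipy.optimize import minimize
for c in ["top","scene"]:
    i=camera_info(c);p,d=read_camera(c);cv2.imwrite(f"pics/{c}2.png",p[:,:,::-1]);P=cloud(d,i).reshape(-1,3);P=P[d.ravel()>0]
    q=P[(P[:,0]>.36)&(P[:,0]<.48)&(P[:,1]>-.36)&(P[:,1]<-.24)&(P[:,2]>.05)&(P[:,2]<.14)]
    print(c,"offcut top",np.round(q[q[:,2]>.1].mean(0) if (q[:,2]>.1).any() else q.mean(0),3),len(q))
    t=P[(P[:,2]>.131)&(P[:,2]<.145)&(P[:,0]>.42)&(P[:,0]<.85)&(np.abs(P[:,1])<.2)][:,:2]
    # cabinet/door model fit: signed outside-distance to walls + door
    def dist(u,x0,x1,y0,y1):
        return np.hypot(np.maximum(np.maximum(x0-u[:,0],u[:,0]-x1),0),np.maximum(np.maximum(y0-u[:,1],u[:,1]-y1),0))
    def rot(t,o,a): ca,sa=np.cos(a),np.sin(a); v=t-o; return np.c_[v@[ca,sa],v@[-sa,ca]]
    def cost(z,full=False):
        x,y,a,th=z
        u=rot(t,[x,y],a)
        hw=rot(t,[x-.12*np.sin(a),y+.12*np.cos(a)],a-th)
        w=[dist(u,0,.16,.108,.12),dist(u,0,.16,-.12,-.108),dist(u,.148,.16,-.12,.12)]
        dd=dist(hw,-.016,0,-.238,0)
        D=np.min(w+[dd],0)
        k=np.minimum(D,.012)**2
        # coverage: extents of model should have data
        S=np.r_[np.c_[np.linspace(0,.16,30),np.full(30,.114)],np.c_[np.linspace(0,.16,30),np.full(30,-.114)],np.c_[np.full(40,.154),np.linspace(-.12,.12,40)]]
        ca,sa=np.cos(a),np.sin(a);S=S@np.array([[ca,sa],[-sa,ca]])+[x,y]
        b=a-th; T=np.c_[np.full(40,-.008),np.linspace(-.238,0,40)]@np.array([[np.cos(b),np.sin(b)],[-np.sin(b),np.cos(b)]])+[x-.12*sa,y+.12*ca]
        from scipy.spatial import cKDTree
        e=cKDTree(t).query(np.r_[S,T])[0]
        return k.mean()+(np.minimum(e,.02)**2).mean()
    best=min((minimize(cost,[.6,-.005,np.radians(a),th],method="Nelder-Mead",options=dict(initial_simplex=np.array([.6,-.005,np.radians(a),th])+np.r_[np.zeros((1,4)),np.diag([.03,.03,.1,.2])],maxiter=600)) for a in(-5,-12) for th in(.8,1.1)),key=lambda r:r.fun)
    x,y,a,th=best.x
    print(c,np.round([x,y,np.degrees(a),th],4),"hinge",np.round([x-.12*np.sin(a),y+.12*np.cos(a)],4),np.sqrt(best.fun))
```

```text
top offcut top [ 0.419 -0.298  0.115] 205
top [ 5.985e-01  2.400e-03 -9.399e+00  8.098e-01] hinge [0.6181 0.1208] 0.0016301780296058934
scene offcut top [ 0.428 -0.308  0.116] 239
scene [ 5.9620e-01 -2.1000e-03 -9.0895e+00  8.1820e-01] hinge [0.6152 0.1164] 0.0026121450365118918
```

View pics/top2.png

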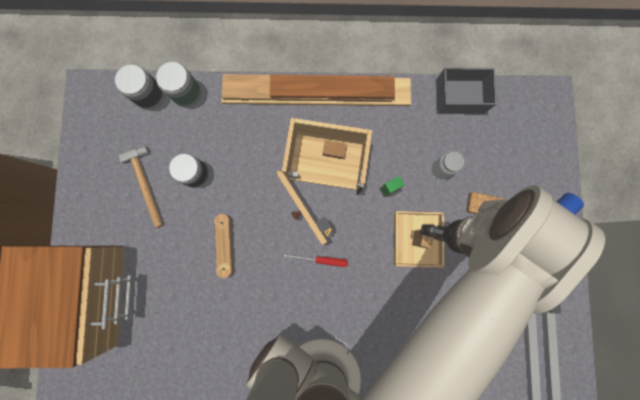

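The offcut stands upright in the tray at (430,240), and the door is still open at about 0.81 rad. Next I'll move to the door's outer side with the jaws shut.

```bash
python3 -c "
from h import *
plan([.415,.051,.26],-56,8)"
```

```text
[[-12.0, -1.0, 43.0], [0.0, 0.092, 0.0]], [[-16.0, -1.0, 41.0], [0.0, 0.092, 0.0]], [[-20.0, -1.0, 40.0], [0.0, 0.092, 0.0]], [[-24.0, -0.0, 38.0], [0.0, 0.092, 0.0]], [[-27.0, -0.0, 35.0], [0.0, 0.092, 0.0]], [[-30.0, -0.0, 33.0], [0.0, 0.092, 0.0]], [[-33.0, -0.0, 30.0], [0.0, 0.092, 0.0]], [[-35.0, -0.0, 27.0], [0.0, 0.092, 0.0]],
```

carry_out(
  plan=[
    [[-12, 0, 43], [0, 0.092, 0]],
    [[-16, 0, 41], [0, 0.092, 0]],
    [[-20, 0, 40], [0, 0.092, 0]],
    [[-24, 0, 38], [0, 0.092, 0]],
    [[-27, 0, 35], [0, 0.092, 0]],
    [[-30, 0, 33], [0, 0.092, 0]],
    [[-33, 0, 30], [0, 0.092, 0]],
    [[-35, 0, 27], [0, 0.092, 0]],
  ],
  jaw=0,
)

```text
clock: 11.48
tcp_pos: [0.4151, 0.0525, 0.2542]
orientation: [-90.1, 0.0, -56.4]
force: [1.1, 0.4, -0.1]
width: 0.0
```

carry_out(
  plan=[
    [[0, 0, 0], [0, 0, 0]],
    [[0, 40, 0], [0, 0, 0]],
    [[0, 40, 0], [0, 0, 0]],
    [[0, 40, 0], [0, 0, 0]],
    [[0, 22, 0], [0, 0, 0]],
    [[0, 0, 0], [0, 0, 0]],
  ],
)

```text
clock: 12.22
tcp_pos: [0.4145, 0.0503, 0.1112]
orientation: [-90.2, 0.1, -56.2]
force: [0.3, 0.3, 0.2]
width: -0.002
```

```bash
cat >> h.py <<'E'
H=np.array([.6167,.1186]); A=-9.2
def door(c="x"):
    s=get_state(); y=s["orientation"][2]; v=R.from_euler('z',-y,degrees=True).apply(np.r_[s["tcp_pos"][:2]-H,0])
    f=R.from_euler('z',-y,degrees=True).apply(s["force"]); print("clock",s["clock"],"tool in hinge/tool frame mm",np.round(v*1000,1),"theta by yaw",round(np.radians(A-y),3),"z",s["tcp_pos"][2],"force tool frame",np.round(f,1),"w",s["width"])
E
python3 -c "
from h import *
door();print(get_state()['joint_pos'])
p,d=read_camera('wrist');cv2.imwrite('pics/w3.png',p[:,:,::-1])"
```

```text
clock 12.225 tool in hinge/tool frame mm [ -55.8 -206.     0. ] theta by yaw 0.82 z 0.11124356190278095 force tool frame [-0.1  0.5  0.2] w -0.0017026392587066422
[ 6.92847127e+00 -1.35543628e+01 -2.30363833e+01  8.07567769e+01
 -8.51041357e-03  6.31307743e+01]
```

View pics/w3.png

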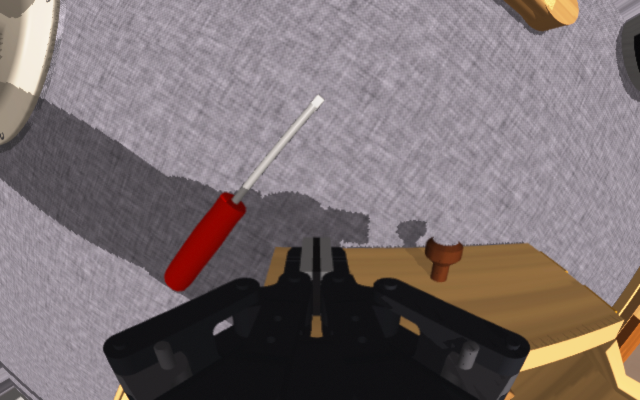

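The shut fingers stand outside the door near its free edge, at about (316,260), with the knob clear at (443,255). I'll close to contact and swing the door.

carry_out(
  plan=[
    [[12, 0, 0], [0, 0, 0]],
    [[8, 0, 0], [0, 0, 0]],
    [[5, 0, 0], [0, 0, 0]],
    [[3, 0, 0], [0, 0, 0]],
    [[2, 0, 0], [0, 0, 0]],
    [[8, 0, -0.9], [0, -0.04, 0]],
    [[8, 0, -0.9], [0, -0.04, 0]],
    [[8, 0, -0.9], [0, -0.04, 0]],
  ],
)

```text
clock: 13.28
tcp_pos: [0.4445, 0.0052, 0.1133]
orientation: [-90.0, 0.0, -49.2]
force: [-0.4, 1.1, 0.2]
width: -0.002
```

```bash
python3 -c "
from h import *
door()"
```

```text
clock 13.275 tool in hinge/tool frame mm [ -26.5 -204.4    0. ] theta by yaw 0.699 z 0.1132654149517337 force tool frame [-1.1  0.4  0.2] w -0.0024238941603368694
```

carry_out(
  plan=[
    [[10.2, 0, -1.1], [0, -0.05, 0]],
    [[10.2, 0, -1.1], [0, -0.05, 0]],
    [[10.2, 0, -1.1], [0, -0.05, 0]],
    [[10.2, 0, -1.1], [0, -0.05, 0]],
    [[10.2, 0, -1.1], [0, -0.05, 0]],
    [[10.2, 0, -1.1], [0, -0.05, 0]],
    [[10.2, 0, -1.1], [0, -0.05, 0]],
    [[6.1, 0, -0.7], [0, -0.03, 0]],
  ],
)

```text
clock: 14.28
tcp_pos: [0.4986, -0.0506, 0.1132]
orientation: [-90.0, 0.0, -27.5]
force: [-1.2, 0.3, -0.3]
width: -0.001
```

```bash
python3 -c "
from h import *
door()
for c in ['scene']:
    p,d=read_camera(c);cv2.imwrite('pics/s3.png',cv2.resize(p[130:290,230:430,::-1],None,fx=3,fy=3))"
```

```text
clock 14.275 tool in hinge/tool frame mm [ -26.7 -204.6    0. ] theta by yaw 0.319 z 0.11319115856781727 force tool frame [-1.2 -0.3 -0.3] w -0.0007953955895884713
```

View pics/s3.png

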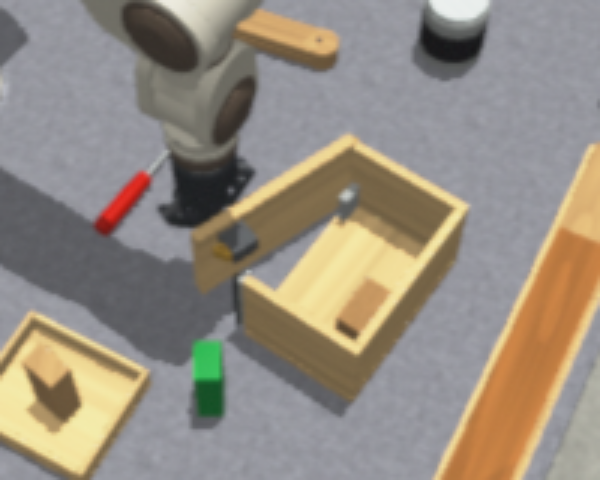

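The door is following, with its free edge at (205,250) approaching the keep at (240,295). I'll go on more slowly.

carry_out(
  plan=[
    [[6.1, 0, -0.7], [0, -0.03, 0]],
    [[6.1, 0, -0.7], [0, -0.03, 0]],
    [[6.1, 0, -0.7], [0, -0.03, 0]],
    [[4.1, 0, -0.5], [0, -0.02, 0]],
    [[4.1, 0, -0.5], [0, -0.02, 0]],
    [[0, 0, 0], [0, 0, 0]],
  ],
)

```text
clock: 15.08
tcp_pos: [0.5213, -0.0644, 0.1132]
orientation: [-90.0, 0.0, -20.1]
force: [-1.1, 0.1, 1.2]
width: 0.001
```

carry_out(
  plan=[
    [[2, 0, -0.3], [0, -0.01, 0]],
    [[2, 0, -0.3], [0, -0.01, 0]],
    [[2, 0, -0.3], [0, -0.01, 0]],
    [[0, 0, 0], [0, 0, 0]],
  ],
)

```text
clock: 15.58
tcp_pos: [0.5266, -0.0672, 0.1133]
orientation: [-90.0, -0.0, -18.4]
force: [-0.2, 0.3, -0.5]
width: 0.001
```

```bash
python3 -c "
from h import *
door()"
```

```text
clock 15.575 tool in hinge/tool frame mm [ -26.9 -204.7    0. ] theta by yaw 0.16 z 0.11328987256540379 force tool frame [-0.2  0.2 -0.5] w 0.0014959448885113406
```

carry_out(
  plan=[
    [[1.5, 0, -0.2], [0, -0.0075, 0]],
    [[1.5, 0, -0.2], [0, -0.0075, 0]],
    [[0, 0, 0], [0, 0, 0]],
  ],
)

```text
clock: 15.95
tcp_pos: [0.5292, -0.0685, 0.1132]
orientation: [-90.0, 0.0, -17.5]
force: [-0.4, 0.3, -0.6]
width: 0.001
```

carry_out(
  plan=[
    [[1.5, 0, -0.2], [0, -0.0075, 0]],
    [[1.5, 0, -0.2], [0, -0.0075, 0]],
    [[0, 0, 0], [0, 0, 0]],
  ],
)

```text
clock: 16.32
tcp_pos: [0.5321, -0.0698, 0.1133]
orientation: [-90.0, -0.0, -16.7]
force: [-1.6, 0.7, -0.2]
width: 0.003
```

carry_out(
  plan=[
    [[1.5, 0, -0.2], [0, -0.0075, 0]],
    [[1.5, 0, -0.2], [0, -0.0075, 0]],
    [[0, 0, 0], [0, 0, 0]],
  ],
)

```text
clock: 16.7
tcp_pos: [0.535, -0.0711, 0.1133]
orientation: [-90.0, -0.0, -15.8]
force: [-2.5, 1.3, 0.3]
width: 0.002
```

carry_out(
  plan=[
    [[1.5, 0, -0.2], [0, -0.0075, 0]],
    [[1.5, 0, -0.2], [0, -0.0075, 0]],
    [[0, 0, 0], [0, 0, 0]],
  ],
)

```text
clock: 17.08
tcp_pos: [0.5377, -0.0722, 0.1132]
orientation: [-90.0, -0.0, -14.9]
force: [-1.8, 1.8, -1.1]
width: 0.0
```

carry_out(
  plan=[
    [[1.5, 0, -0.2], [0, -0.0075, 0]],
    [[1.5, 0, -0.2], [0, -0.0075, 0]],
    [[0, 0, 0], [0, 0, 0]],
  ],
)

```text
clock: 17.45
tcp_pos: [0.5405, -0.0733, 0.1132]
orientation: [-90.0, -0.0, -14.1]
force: [-2.5, 1.8, 0.5]
width: 0.002
```

carry_out(
  plan=[
    [[1, 0, -0.1], [0, -0.005, 0]],
    [[1, 0, -0.1], [0, -0.005, 0]],
    [[0, 0, 0], [0, 0, 0]],
  ],
)

```text
clock: 17.82
tcp_pos: [0.5426, -0.0742, 0.1133]
orientation: [-90.0, -0.1, -13.5]
force: [-1.5, 0.7, 0.3]
width: -0.004
```

carry_out(
  plan=[
    [[1, 0, -0.1], [0, -0.005, 0]],
    [[0, 0, 0], [0, 0, 0]],
  ],
)

```text
clock: 18.08
tcp_pos: [0.5435, -0.0745, 0.1134]
orientation: [-90.0, -0.0, -13.2]
force: [-0.0, 0.2, 0.4]
width: 0.002
```

carry_out(
  plan=[
    [[1, 0, -0.1], [0, -0.005, 0]],
    [[0, 0, 0], [0, 0, 0]],
  ],
)

```text
clock: 18.32
tcp_pos: [0.5441, -0.0747, 0.1134]
orientation: [-90.0, 0.0, -12.9]
force: [-2.9, -0.7, -0.1]
width: 0.0
```

carry_out(
  plan=[
    [[1, 0, -0.1], [0, -0.005, 0]],
    [[0, 0, 0], [0, 0, 0]],
  ],
)

```text
clock: 18.58
tcp_pos: [0.5448, -0.0749, 0.1133]
orientation: [-90.0, 0.0, -12.6]
force: [-5.2, 0.4, 1.6]
width: -0.002
```

carry_out(
  plan=[
    [[0.8, 0, -0.1], [0, -0.004, 0]],
    [[0, 0, 0], [0, 0, 0]],
  ],
)

```text
clock: 18.82
tcp_pos: [0.5453, -0.0751, 0.1133]
orientation: [-90.0, 0.1, -12.4]
force: [-5.6, 0.6, 3.1]
width: -0.002
```

carry_out(
  plan=[
    [[0.8, 0, -0.1], [0, -0.004, 0]],
    [[0, 0, 0], [0, 0, 0]],
  ],
)

```text
clock: 19.08
tcp_pos: [0.5459, -0.0754, 0.1133]
orientation: [-90.0, 0.1, -12.2]
force: [-6.7, -0.2, 2.6]
width: 0.0
```

carry_out(
  plan=[
    [[0.8, 0, -0.1], [0, -0.004, 0]],
    [[0, 0, 0], [0, 0, 0]],
  ],
)

```text
clock: 19.32
tcp_pos: [0.5466, -0.0756, 0.1133]
orientation: [-90.0, 0.1, -11.9]
force: [-8.7, 0.6, 2.7]
width: -0.004
```

carry_out(
  plan=[
    [[0.6, 0, -0.1], [0, -0.003, 0]],
    [[0, 0, 0], [0, 0, 0]],
  ],
)

```text
clock: 19.58
tcp_pos: [0.547, -0.0758, 0.1132]
orientation: [-90.0, 0.1, -11.8]
force: [-8.5, 2.4, 4.0]
width: -0.002
```

carry_out(
  plan=[
    [[0.5, 0, -0.1], [0, -0.0025, 0]],
    [[0, 0, 0], [0, 0, 0]],
  ],
)

```text
clock: 19.82
tcp_pos: [0.5471, -0.0759, 0.1133]
orientation: [-90.0, 0.1, -11.6]
force: [-10.3, 1.9, 3.6]
width: 0.004
```

carry_out(
  plan=[
    [[0.4, 0, 0], [0, -0.002, 0]],
    [[0, 0, 0], [0, 0, 0]],
  ],
)

```text
clock: 20.08
tcp_pos: [0.5473, -0.0759, 0.1132]
orientation: [-90.0, 0.2, -11.5]
force: [-12.6, 2.5, 5.1]
width: 0.002
```

carry_out(
  plan=[
    [[0.4, 0, 0], [0, -0.002, 0]],
    [[0, 0, 0], [0, 0, 0]],
  ],
)

```text
clock: 20.32
tcp_pos: [0.5476, -0.0761, 0.1133]
orientation: [-90.0, 0.2, -11.4]
force: [-12.1, 2.6, 5.5]
width: -0.005
```

carry_out(
  plan=[
    [[0.4, 0, 0], [0, -0.002, 0]],
    [[0, 0, 0], [0, 0, 0]],
  ],
)

```text
clock: 20.58
tcp_pos: [0.5479, -0.0761, 0.1133]
orientation: [-90.0, 0.2, -11.3]
force: [-14.1, 1.8, 6.1]
width: 0.002
```

Run:
```python
from h import *
door()
p,d=read_camera('wrist');door();q,_=read_camera('scene');door()
cv2.imwrite('pics/w4.png',np.vstack([cv2.resize(p[:,:,::-1],(480,300)),cv2.resize(q[170:270,260:420,::-1],(480,300),interpolation=cv2.INTER_CUBIC)]))
```

```text
clock 20.575 tool in hinge/tool frame mm [ -29.4 -204.4    0. ] theta by yaw 0.036 z 0.11326444868777039 force tool frame [-14.2  -1.    6.1] w 0.0019074772911719818
clock 20.625 tool in hinge/tool frame mm [ -29.4 -204.4    0. ] theta by yaw 0.037 z 0.11324440908065538 force tool frame [-14.2  -0.5   5.6] w -0.0032547395539093246
clock 20.675 tool in hinge/tool frame mm [ -29.3 -204.4    0. ] theta by yaw 0.037 z 0.11323927742238314 force tool frame [-14.    0.1   6.3] w 0.003844622069187209
```

View pics/w4.png

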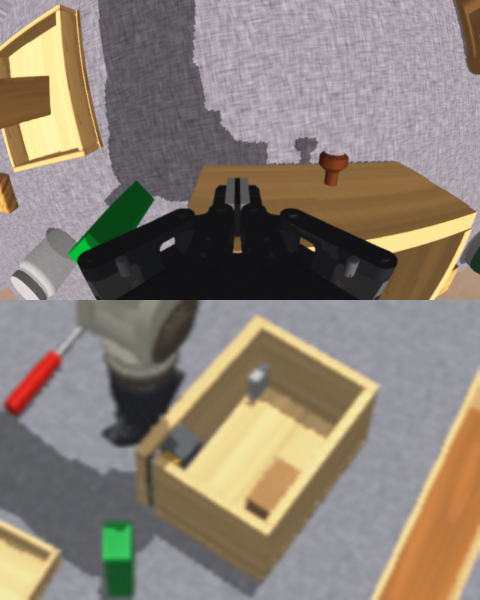

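The door looks nearly flush, with its free edge at (150,470) in the lower crop. The force is rising more steeply, so I'll take one more small step.

carry_out(
  plan=[
    [[0.4, 0, 0], [0, 0, 0]],
    [[0, 0, 0], [0, 0, 0]],
  ],
)

```text
clock: 20.92
tcp_pos: [0.5481, -0.0762, 0.1133]
orientation: [-90.0, 0.2, -11.3]
force: [-14.5, 2.4, 6.2]
width: -0.002
```

```bash
python3 -c "
from h import *
door();read_camera('top');door()"
```

```text
clock 20.925 tool in hinge/tool frame mm [ -29.1 -204.5    0. ] theta by yaw 0.037 z 0.11326425755432523 force tool frame [-14.7  -0.5   6.2] w -0.0020213395012483415
clock 20.975 tool in hinge/tool frame mm [ -29.1 -204.4    0. ] theta by yaw 0.037 z 0.11324613681868345 force tool frame [-15.   -1.1   7.7] w 0.0032370335622676064
```

carry_out(
  plan=[
    [[-1, 0, 0], [0, 0, 0]],
    [[0, 0, 0], [0, 0, 0]],
  ],
)

```text
clock: 21.22
tcp_pos: [0.5474, -0.076, 0.1132]
orientation: [-90.0, 0.2, -11.3]
force: [-12.3, 3.7, 5.0]
width: -0.003
```

carry_out(
  plan=[
    [[-1, 0, 0], [0, 0, 0]],
    [[0, 0, 0], [0, 0, 0]],
  ],
)

```text
clock: 21.48
tcp_pos: [0.547, -0.0759, 0.1132]
orientation: [-90.0, 0.1, -11.3]
force: [-9.6, 2.3, 2.8]
width: -0.0
```

carry_out(
  plan=[
    [[-1, 0, 0], [0, 0, 0]],
    [[0, 0, 0], [0, 0, 0]],
  ],
)

```text
clock: 21.72
tcp_pos: [0.5468, -0.0758, 0.1132]
orientation: [-90.0, 0.0, -11.3]
force: [-4.5, 1.5, 0.3]
width: 0.002
```

carry_out(
  plan=[
    [[-1, 0, 0], [0, 0, 0]],
    [[0, 0, 0], [0, 0, 0]],
  ],
)

```text
clock: 21.98
tcp_pos: [0.5465, -0.0759, 0.1135]
orientation: [-90.0, -0.1, -11.3]
force: [0.1, 0.3, 0.1]
width: -0.006
```

The force fell to zero at x=0.5465, where the push had needed about 8.5 N on the way in. The door therefore did not follow back, so it looks latched. I'll back off and verify with the cameras.

carry_out(
  plan=[
    [[-5, 0, 0], [0, 0, 0]],
    [[-20, 0, 0], [0, 0, 0]],
    [[-30, 0, 0], [0, 0, 0]],
    [[-20, -30, 0], [0, 0, 0]],
    [[0, -50, 0], [0, 0, 0]],
    [[0, -50, 0], [0, 0, 0]],
    [[0, 0, 0], [0, 0, 0]],
  ],
)

```text
clock: 22.85
tcp_pos: [0.4736, -0.0612, 0.2475]
orientation: [-90.0, -0.4, -11.3]
force: [0.4, 0.0, -0.1]
width: 0.004
```

Run:
```python
from h import *
im=[]
for c in ["top","scene"]:
    i=camera_info(c);p,d=read_camera(c);P=cloud(d,i).reshape(-1,3);P=P[d.ravel()>0]
    o=np.array([.5985,.0024]) if c=="top" else np.array([.5962,-.0021]); a=-9.25
    u=R.from_euler('z',-a,degrees=True).apply(np.c_[P[:,:2]-o,P[:,2]])
    t=u[(u[:,2]>.131)&(u[:,2]<.145)&(u[:,0]>-.06)&(u[:,0]<.0)&(np.abs(u[:,1])<.1)]
    # outer edge of door top in cabinet frame, by y-bins
    b=[(y,np.percentile(t[np.abs(t[:,1]-y)<.012,0],5)) for y in np.linspace(-.09,.09,8) if (np.abs(t[:,1]-y)<.012).sum()>4]
    b=np.array(b); k=np.polyfit(b[:,0],b[:,1],1); print(c,"door slope rad",round(k[0],3),np.round(b*1000).tolist())
    q=P[(P[:,0]>.36)&(P[:,0]<.5)&(P[:,1]>-.37)&(P[:,1]<-.23)&(P[:,2]>.1)&(P[:,2]<.14)]
    print("offcut",np.round(q.mean(0),3))
    cr=p[110:290,260:480] if c=="top" else p[130:290,210:420]
    im.append(cv2.resize(cr[:,:,::-1],(400,330),interpolation=cv2.INTER_CUBIC))
cv2.imwrite("pics/fin.png",np.hstack(im)); print(get_state()['force'])
```

```text
top door slope rad 0.039 [[-13.0, -20.0], [13.0, -19.0], [39.0, -18.0], [64.0, -17.0], [90.0, -16.0]]
offcut [ 0.428 -0.3    0.115]
scene door slope rad 0.04 [[-90.0, -23.0], [-64.0, -23.0], [-39.0, -23.0], [-13.0, -21.0], [13.0, -19.0], [39.0, -18.0], [64.0, -19.0], [90.0, -16.0]]
offcut [ 0.428 -0.308  0.116]
[-0.49853698 -0.15885295  0.23881981]
```

View pics/fin.png

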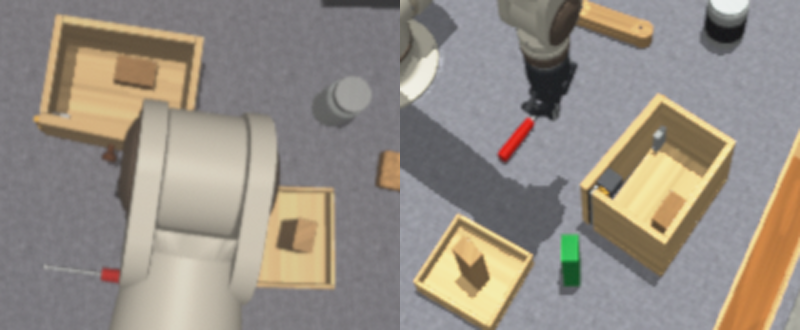

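Both views show the door flush at about 0.04 rad and the offcut upright in the tray. I'll touch the door lightly to confirm it stayed where it latched.

carry_out(
  plan=[
    [[0, 50, 0], [0, 0, 0]],
    [[0, 50, 0], [0, 0, 0]],
    [[20, 30, 0], [0, 0, 0]],
    [[30, 0, 0], [0, 0, 0]],
    [[18, 0, 0], [0, 0, 0]],
    [[0, 0, 0], [0, 0, 0]],
  ],
)

```text
clock: 23.7
tcp_pos: [0.5388, -0.0744, 0.1113]
orientation: [-90.0, 0.2, -11.3]
force: [-0.3, 0.3, -0.5]
width: -0.002
```

carry_out(
  plan=[
    [[3, 0, 0], [0, 0, 0]],
    [[2, 0, 0], [0, 0, 0]],
    [[0, 0, 0], [0, 0, 0]],
  ],
)

```text
clock: 24.08
tcp_pos: [0.5439, -0.0753, 0.1134]
orientation: [-90.0, -0.0, -11.3]
force: [-1.4, 0.3, -0.0]
width: 0.002
```

carry_out(
  plan=[
    [[1, 0, 0], [0, 0, 0]],
    [[0, 0, 0], [0, 0, 0]],
  ],
)

```text
clock: 24.32
tcp_pos: [0.545, -0.0756, 0.1134]
orientation: [-90.0, -0.0, -11.3]
force: [-0.1, -0.2, 1.0]
width: -0.004
```

carry_out(
  plan=[
    [[1, 0, 0], [0, 0, 0]],
    [[0, 0, 0], [0, 0, 0]],
  ],
)

```text
clock: 24.58
tcp_pos: [0.5461, -0.0757, 0.1133]
orientation: [-90.0, -0.0, -11.3]
force: [0.2, 0.8, 0.0]
width: 0.002
```

There is no contact up to x=0.5461, where the unlatched door pushed back with 6–8 N, so the door is held by its bolt. I'll retreat and hand in.

carry_out(
  plan=[
    [[-10, 0, 0], [0, 0, 0]],
    [[-30, 0, 0], [0, 0, 0]],
    [[-35, 0, 0], [0, 0, 0]],
    [[0, -40, 0], [0, 0, 0]],
    [[0, -50, 0], [0, 0, 0]],
    [[0, -40, 0], [0, 0, 0]],
    [[0, 0, 0], [0, 0, 0]],
    [[0, 0, 0], [0, 0, 0]],
  ],
)

```text
clock: 25.58
tcp_pos: [0.472, -0.061, 0.2427]
orientation: [-90.0, 0.0, -11.3]
force: [0.4, 0.1, -0.4]
width: 0.001
```

```bash
python3 -c "
from h import *
s=get_state();print(s['tcp_pos'],s['force'],s['clock']);print(job_done())"
```

```text
[ 0.472018   -0.06096663  0.24266097] [ 0.39950384  0.10130081 -0.3684329 ] 25.575
the job is handed in; nothing more can be done
None
```

The offcut is standing upright in the tray and released. The door is shut and, by touch, latched. I handed the job in at about 25.6 s with the arm clear of everything; the hand-in gives no verdict.

- **Offcut:** the last camera check put its top at about (0.428, −0.304), near the tray's middle.
- **Door angle:** both cameras measured about 0.04 rad after I backed off.
- **Latch:** the snap itself never showed as a clear force drop, because the readings vary by about 1 N. I judged it from the door staying put:
  - Backing off, the force reached zero where the push had needed about 8.5 N on the way in.
  - A second light touch met no contact up to the spot where the unlatched door had pushed back with 6–8 N.
- **Force:** the largest push I read was about 15 N along the push direction, or about 17 N in total with the vertical part. The limit is 20 N.
- **Bystanders:** they look unmoved in the pictures. I did not measure them again at the end.
- **Disagreement:** the top and scene cameras differed by 3–10 mm on positions. I used values between the two.

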